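# Check a pulley's keyed bore with the right plug gauge

### The job

One of the three keyed plug gauges is the 24 mm one, the middle size, and fits the bore of the pulley on the measuring stage: take it out of its stand and push it into the hub, turning it until its key slips into the keyway, and keep pushing against the sprung plunger inside until the gauge's flange sits fully home on the hub. Finish holding it there: do not let go or ease off, since the spring lifts the gauge when nobody pushes. Leave the two other gauges and the loose things on the bench where they are.

Things in the scene. Friction and masses are not known exactly. Their poses are not given: they have to be found in the camera images.
- mid_center (a point): 24 mm gauge, the one to use: upright steel plug 89 mm tall, 0.15 to 0.3 kg, in a fixed grey stand (62 x 62 x 16 mm, pocket 10 mm deep, so the tip is 6 mm above the bench). Point on its axis, half-way up, 44.5 mm above the tip; z up, +x to the key side (also a white dot on top). Shaft 24 mm across, 40 mm long, chamfered tip (18 mm across); then a flange 40 mm across, 7 mm thick, then the handle.
- mid_handle (a point): Middle of the 24 mm gauge's blue flat handle, 70 mm above its tip, 25.5 mm above its centre; axes as the gauge's. Handle: 32 mm along x, 16 mm thick along y (grip it across this), 42 mm tall. All three gauges have the same handle; shaft and flange differ in diameter.
- mid_key (a point): Lower end of the 24 mm gauge's brass key, at its outer face, 15.5 mm from the axis along the gauge's x, 12 mm above its tip. Key 6 mm wide, standing out 3.5 mm, from here up to the flange; below it is a plain round nose 12 mm long. The key points 0.1 to 0.7 rad left of straight ahead at the start.
- small_center (a point): Look-alike gauge with an 18 mm shaft and 34 mm flange, too small; leave it in its stand. Point and axes as on the 24 mm gauge.
- large_center (a point): Look-alike gauge with a 30 mm shaft and 46 mm flange, too large; leave it in its stand. Point and axes as on the 24 mm gauge.
- hub_mouth (a point): Centre of the bore's mouth on the top face of the pulley's steel hub (52 mm across, 16 mm above the 92 mm toothed rim), 87 mm above the bench, 42 mm above the stage's plate. z up along the bore, +x to the keyway. The pulley is fixed. Bore 26 mm across, right through, no chamfer. Gauge home (flange on hub): its centre is 4.5 mm above this point; key resting on the face: 32.5 mm above.
- keyway (a point): Outer wall of the keyway at the hub's top face, 17.5 mm from the bore's axis along the hub's x; a red paint mark on the rim lines up with it. Keyway 8.5 mm wide, over the full height, pointing 0 to 0.7 rad right of straight ahead.
- plunger (a joint): Brass sprung plunger in the bore, sliding straight down; value in m: 0 untouched (its top 30 mm below the mouth), about 0.010 when the 24 mm gauge is fully home, 0.012 at most. It pushes back with 6 N at 0 rising to 10 N at 0.010, so the gauge's weight alone does not press it down.
- pendant_center (a point): Grey jog pendant with a black joystick ball, 150 x 70 x 60 mm, lying on the bench: leave it. Point 20 mm above the bench.
- ring_standard: Loose steel setting ring, 70 mm across, 16 mm high: leave it. Origin at its centre underneath.
- driver: Loose screwdriver lying on the bench: leave it. Origin underneath its middle.
- cleaner: Bottle with a red cap, 56 mm across, 150 mm tall: leave it. Origin at the centre of its foot.
Mind the look-alikes: they are no part of the job. What is shaped like the part that bears mid_center but green or turquoise is not meant.

How it is judged:
On the way, in this order (a step that is already met when the one before it is completed fails the run):
1. the 24 mm gauge is lifted out of its stand (height (world z) of mid_center above 0.075 m and distance of mid_center from where it was at the start of the episode above 0.02 m), for 0.1 s.
2. its nose is in the bore (z of mid_center in the frame of hub_mouth below 0.037 m and horizontal distance between mid_center and hub_mouth below 0.006 m and angle between mid_center's own z axis and vertical below 0.15 rad), for 0.05 s.
At the end, for the whole second after the job is handed in: Gripped or pressed by the fingers (over 2 N), the 24 mm gauge is home in the bore: flange within 2 mm of the hub's face, axis within 3 mm and 0.06 rad of the bore's, key in the keyway, and plunger pressed down at least 8 mm, all held through the last second (value of joint plunger above 0.008 m and z of mid_center in the frame of hub_mouth below 0.0065 m and horizontal distance between mid_center and hub_mouth below 0.003 m and angle between the z axis of mid_center and the z axis of hub_mouth, either way round below 0.06 rad and angle between the x axis of mid_center and the x axis of hub_mouth, either way round below 0.15 rad and contact force between the fingers and gauge_mid above 2 N); the arm keeps its last pose, push and grip.
It fails at once if another gauge or a loose bystander is moved more than 20 mm (distance of any of small_center, large_center, pendant_center, ring_standard, driver, cleaner from where it was at the start of the episode above 0.02 m).
It also fails if it takes over 45 s, if anything falls off the work surface, if the arm or the gripper's body presses on something with over 40 N, if the wrist force passes 120 N, or if a joint passes its speed limit or range.

### The arm

A 6-joint arm with a two-finger parallel gripper is mounted at the origin on the work surface. World frame = base frame: x ahead of the robot, y to its left, z up, the work surface at z = 0. Lengths are in m, angles in rad, forces in N, time in s.
With the tool pointing down it reaches from about 0.425 to 0.95 m from the base axis. Payload 3.5 kg.
Tool frame: the origin (TCP) lies at the very end of the fingers, on their centre line; the grasp point (between the pads) lies 19 mm behind it; z points along the fingers, y is the direction in which the jaws open and shut (so a half turn about z gives the same grasp; the last joint's range is limited). The gripper opens to 85 mm and grips with 20 to 120 N. Pads are 22 mm wide; open, the fingers measure 114 mm over their backs; the gripper's body (76 mm by 85 mm) begins 54 mm behind the grasp point. The pads swing forward as they close: fully open they stand 13 mm farther back than shut.
Start: joints at [1.048, 0.286, 1.577, -0, 1.279, -0.15], TCP at [0.246, 0.629, 0.231] pointing down, gripper open.
Joint ranges: [-2.77, 2.77], [-0.9, 2.22], [0.21, 2.48], [-1.53, 4.67], [0.24, 2.81], [-2.84, 2.84]. Speed limits (rad/s): [2.79, 2.79, 3.14, 3.14, 3.14, 3.14].

### API

Orientations are given as a unit quaternion [x, y, z, w].
In Python, from plant import get_state, vision, ctrl, cut_out gives the robot as it stands.
- The arm moves only by the tool jog_arm, never from a script. Its argument "commands" is text: rows parted by semicolons, each of 6 numbers parted by spaces: the shift along the world's x, y, z in m, then the turn, a rotation vector about the world's x, y, z in rad. A call has 1 to 20 rows; each row is the pose to reach, as a shift and turn from the pose commanded when the call began; what a row does not reach only later rows make up. A row lasts 1/8 s, in which the tool goes at most 62.5 mm and 10.7 degrees, less where a joint would pass 70% of its speed; a pose out of reach is approached as far as the arm can. A call with a gripper value outside its range is refused whole. "gripper" is the opening in per cent of the stroke, from 0 (shut) to 100 (fully open), set as the call begins (left out, the last holds). The fingers move at their own pace and stop on an object; "grip_force" is the grip in N (left out, the last holds). Time passes only in rows, so rows that repeat a pose let the fingers close. It gives the time, the measured TCP pose, the force and the opening at its end, in the units of the state.
- get_state(): the state, without advancing time (a new reading comes with each control period).
- vision.read_camera(name): name is "side" or "top"; returns a dict with "frame" (384x512x3 uint8, red, green, blue), "z_map" (384x512 float32, m along the optical axis (not along the pixel's ray), 0 where there is no reading), "fx", "fy", "cx", "cy" (pixels), "D" ([k1, k2, p1, p2, k3] as OpenCV has them; the pictures are not rectified), "R" (3x3) and "t" (3): a world point X has camera coordinates R X + t. Camera axes: x right, y down, z forward; pixel columns grow to the right and rows downward; lengths in m; the calibration is good to about 2 mm. A picture is of the moment at which its call begins.
- ctrl.sign_off(): hands the job in, once; it reports no verdict.
Trained networks look in the newest picture that a camera, given by its name, has taken for a name from the list of things; names that differ only in an ending like _2 or _b are one class to them, and where a whole thing is asked for, a point or a joint stands for the part that bears it (a point fixed in the world has none). Each returns a list of dicts, best first, with "conf" (0 to 1); they miss things now and then, are a little off and sometimes report something else, mostly with a low value. They report only what shows in the picture. A call takes as long as a camera call. They do not tell look-alikes from the thing itself.
- cut_out(camera, query): "pixels" (384x512 bool, what is visible of it) and "box" ([centre column, centre row, width, height] in pixels, round what is visible of it).
The state is a dict: "time": time; "qpos": joint angles; "dq": joint speeds; "joint_efforts": joint torques, N m; "eef_pos": TCP position; "tcp_rot": TCP orientation; "contact_force": force on the tool from outside, world axes, zero at the start; "wrist_torque": the same for the moment, N m; "opening": opening from 0.0 (shut) to 1.0 (fully open).
Only numpy, scipy, OpenCV 4.12 (cv2) and the standard library are available. Lean on these libraries where they do the work, as an engineer would, in place of code of your own. Each camera call takes 0.05 s, during which the arm holds its last target.

## Working session

There is one attempt and no reset: what is moved stays moved. The work goes in short steps, Python scripts to look and compute and a tool call to move; the robot and the scene stay as the last step left them, time stands still between calls to the robot, and variables do not carry over. Pictures are saved under pics/ and viewed, and the job is handed in when it is done.

Besides the shell and the picture viewer there is one more tool, called after ">>>" by a JSON object that holds its "op" and its "data". jog_arm: Moves the arm, as the interface text tells. Its arguments: {"type":"object","properties":{"commands":{"type":"string"},"gripper":{"type":"number"},"grip_force":{"type":"number"}},"required":["commands"]}

```bash
mkdir -p pics
cat > h.py <<'E'
from plant import get_state, vision, ctrl, cut_out
import numpy as np, cv2
def cam(n):
    d=vision.read_camera(n); d['K']=np.array([[d['fx'],0,d['cx']],[0,d['fy'],d['cy']],[0,0,1.]]); d['D']=np.array(d['D'],float); d['R']=np.array(d['R']);d['t']=np.array(d['t']); return d
def cloud(d,uv=None):
    if uv is None:
        v,u=np.mgrid[0:384,0:512]; uv=np.stack([u.ravel(),v.ravel()],1)
    uv=np.asarray(uv); z=d['z_map'][uv[:,1].astype(int),uv[:,0].astype(int)].astype(float)
    n=cv2.undistortPoints(uv.astype(float).reshape(-1,1,2),d['K'],d['D']).reshape(-1,2)
    P=np.c_[n*z[:,None],z]; return (P-d['t'])@d['R']
def planept(d,uv,zw):
    n=cv2.undistortPoints(np.asarray(uv,float).reshape(-1,1,2),d['K'],d['D']).reshape(-1,2)
    r=np.c_[n,np.ones(len(n))]@d['R']; c=-d['R'].T@d['t']
    return c+r*((zw-c[2])/r[:,2])[:,None]
def proj(d,X):
    return cv2.projectPoints(np.asarray(X,float).reshape(-1,1,3),cv2.Rodrigues(d['R'])[0],d['t'],d['K'],d['D'])[0].reshape(-1,2)
def save(f,im,s=1):
    im=cv2.cvtColor(im,cv2.COLOR_RGB2BGR); cv2.imwrite('pics/'+f,cv2.resize(im,None,fx=s,fy=s,interpolation=cv2.INTER_CUBIC))
E
python3 - <<'E'
from h import *
import pickle
for n in('top','side'):
    d=cam(n); save(n+'0.png',d['frame'],1.5); pickle.dump(d,open(n+'0.pkl','wb'))
    print(n,-d['R'].T@d['t'])
    for q in('mid_center','small_center','large_center','hub_mouth','keyway','plunger','mid_key'):
        try:
            for r in cut_out(n,q)[:4]:
                P=cloud(d)[(r['pixels']&(d['z_map']>0)).ravel()]
                print(q,round(r['conf'],2),np.round(r['box']),np.median(P,0).round(3),P[:,2].max().round(3))
        except Exception as e: print(q,e)
print(get_state())
E
```

```text
top [ 0.31407212 -0.01061129  1.59816494]
mid_center 0.64 [364. 181.   8.  10.] [ 0.622 -0.349  0.067] 0.095
mid_center 0.49 [358. 234.   8.   7.] [ 0.438 -0.32   0.077] 0.096
mid_center 0.47 [358. 209.  11.   9.] [ 0.52  -0.326  0.077] 0.101
small_center 0.65 [328. 220.  11.   8.] [ 0.481 -0.215  0.092] 0.104
large_center 0.37 [300. 149.  22.  51.] [ 0.796 -0.155  0.023] 0.033
hub_mouth 0.96 [217. 204.  28.  25.] [0.56  0.169 0.073] 0.095
hub_mouth 0.43 [395. 209.  22.  21.] [ 0.522 -0.448  0.1  ] 0.157
keyway 0.58 [214. 203.  28.  26.] [0.561 0.17  0.073] 0.095
plunger 0.39 [360. 209.  13.  10.] [ 0.52  -0.326  0.079] 0.101
mid_key 0.67 [365. 181.   7.  10.] [ 0.624 -0.348  0.054] 0.095
mid_key 0.59 [357. 235.   7.   9.] [ 0.438 -0.32   0.073] 0.096
side [ 0.43577609 -1.02141455  1.11091894]
mid_center 0.73 [259. 285.  15.  22.] [ 0.523 -0.337  0.064] 0.1
mid_center 0.49 [232. 285.  17.  19.] [ 0.439 -0.332  0.059] 0.094
mid_center 0.47 [297. 288.  10.  28.] [ 0.625 -0.361  0.061] 0.093
mid_center 0.45 [280. 262.   9.  22.] [ 0.589 -0.262  0.059] 0.092
small_center 0.74 [209. 253. 
[... 493 characters left out ...]
time': 0.8, 'qpos': array([ 1.04801875e+00,  2.86243867e-01,  1.57669175e+00,  2.20561579e-05,
        1.27862129e+00, -1.50000311e-01]), 'dq': array([-1.32552585e-05, -3.73822252e-04, -2.15424039e-03,  2.93830256e-04,
        8.92575279e-04,  8.10361802e-04]), 'joint_efforts': array([ 6.67434033e-04, -4.05907595e+01, -2.92927551e+01, -1.49593698e-04,
        3.47484047e-04, -1.90373450e-08]), 'eef_pos': array([0.24579766, 0.62864064, 0.2313668 ]), 'tcp_rot': array([ 1.85314416e-01,  9.82679280e-01,  2.03572474e-05, -4.06930297e-06]), 'contact_force': array([ 0.03967943,  0.62493524, -0.13095552]), 'wrist_torque': array([ 0.00719872, -0.03297114,  0.01583364]), 'opening': 0.9972333241936913}
```

Run:
```python
from h import *
import pickle
t=pickle.load(open('top0.pkl','rb'));s=pickle.load(open('side0.pkl','rb'))
save('tc.png',t['frame'][130:270,190:420],3.4); save('sc.png',s['frame'][140:330,190:330],3.1)
```

```text
(no output)
```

View pics/top0.png

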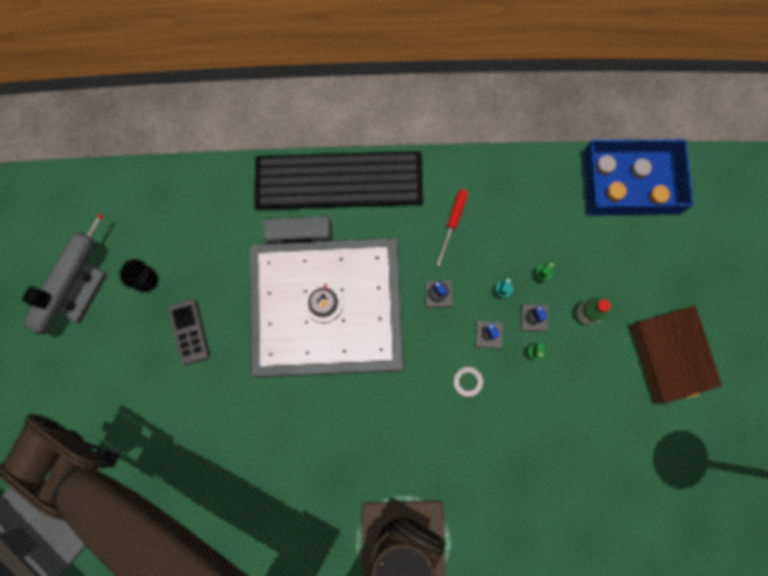

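View pics/side0.png

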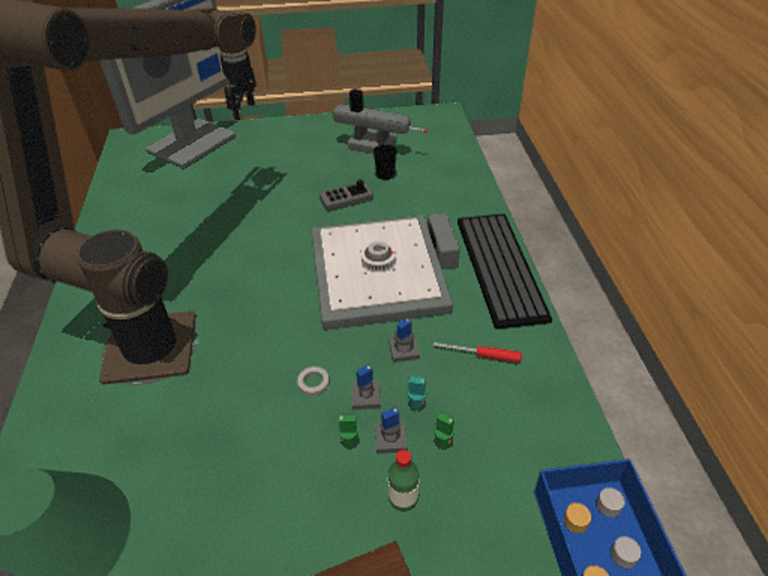

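```bash
true
```

```text
(no output)
```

View pics/tc.png

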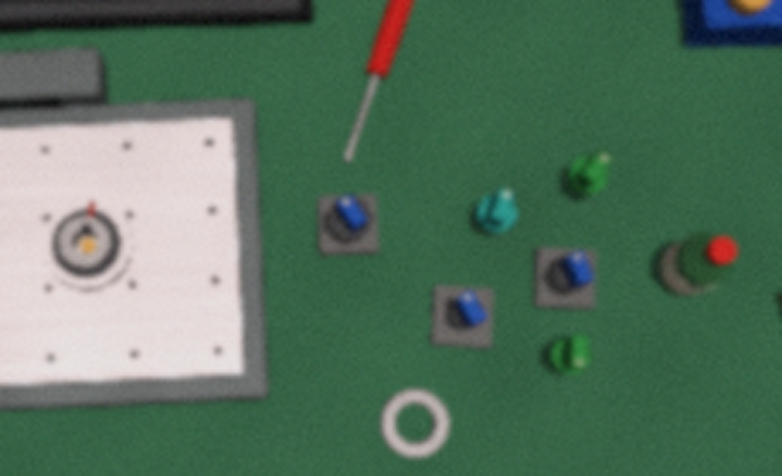

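View pics/sc.png

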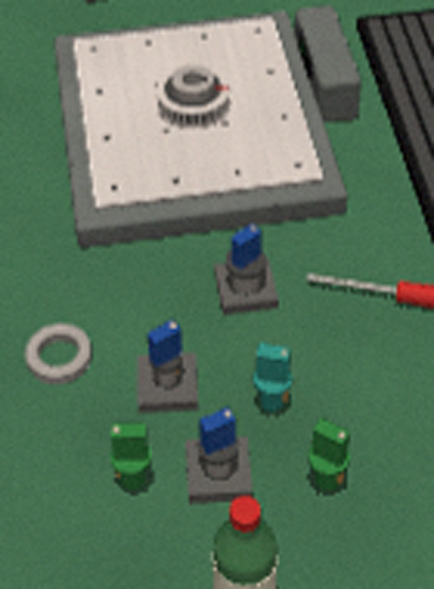

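Run:
```python
from h import *
import pickle
t=pickle.load(open('top0.pkl','rb'));s=pickle.load(open('side0.pkl','rb'))
print(t['fx'],s['fx'])
def crop(d,xy,sz=44):
    u,v=proj(d,[[xy[0],xy[1],.05]])[0].astype(int); return cv2.resize(d['frame'][v-sz//2:v+sz//2,u-sz//2:u+sz//2],(260,260),interpolation=cv2.INTER_CUBIC)
G=dict(A=(.585,-.109),B=(.482,-.22),C=(.52,-.33))
save('g.png',np.vstack([np.hstack([crop(d,G[k]) for k in G]) for d in(s,t)]))
C=cloud(s); T=cloud(t)
for k,g in G.items():
  for nm,c,d in(('s',C,s),('t',T,t)):
    m=(np.hypot(c[:,0]-g[0],c[:,1]-g[1])<.045)&(d['z_map'].ravel()>0)
    P=c[m]; fr=d['frame'].reshape(-1,3)[m].astype(int); blue=(fr[:,2]>fr[:,0]+40)&(fr[:,2]>fr[:,1]+25)
    Q=P[blue&(P[:,2]>.06)]; print(k,nm,'blue',len(Q),Q.mean(0).round(4),Q[:,2].max().round(3),'top',Q[Q[:,2]>.088].mean(0).round(4))
    R=P[(P[:,2]>.022)&(P[:,2]<.055)]; print('   flange/shaft',len(R),R.min(0).round(3),R.max(0).round(3))
```

```text
444.4758300967853 413.90447211746704
A s blue 90 [ 0.5853 -0.1063  0.0824] 0.098 top [ 0.5851 -0.1041  0.0941]
   flange/shaft 85 [ 0.565 -0.126  0.022] [ 0.608 -0.084  0.055]
A t blue 49 [ 0.584  -0.1009  0.0922] 0.103 top [ 0.5849 -0.101   0.095 ]
   flange/shaft 60 [ 0.564 -0.123  0.022] [ 0.605 -0.071  0.055]
B s blue 101 [ 0.4837 -0.2234  0.0831] 0.098 top [ 0.4831 -0.2213  0.0937]
   flange/shaft 47 [ 0.469 -0.237  0.022] [ 0.5   -0.213  0.055]
B t blue 52 [ 0.4838 -0.2177  0.0931] 0.104 top [ 0.4841 -0.2183  0.0948]
   flange/shaft 33 [ 0.453 -0.246  0.022] [ 0.511 -0.191  0.055]
C s blue 117 [ 0.5223 -0.3343  0.0832] 0.1 top [ 0.5217 -0.3319  0.0942]
   flange/shaft 72 [ 0.504 -0.349  0.022] [ 0.542 -0.317  0.055]
C t blue 54 [ 0.5221 -0.3283  0.0903] 0.101 top [ 0.5222 -0.33    0.095 ]
   flange/shaft 38 [ 0.497 -0.359  0.022] [ 0.552 -0.3    0.055]
```

View pics/g.png

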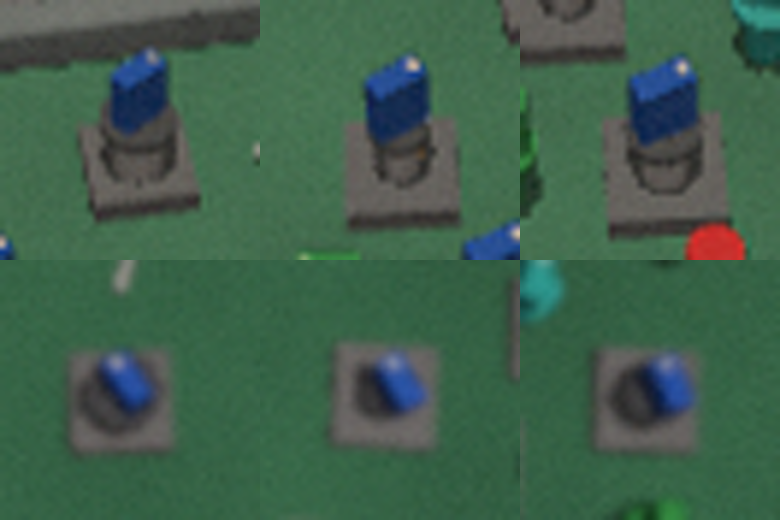

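```bash
cat > fit.py <<'E'
from h import *
from scipy.optimize import minimize
def boxpts(x,y,z,yaw,L=.032,W=.016,H=.042):
    p=np.array([[a*L/2,b*W/2,c*H/2] for a in(-1,1) for b in(-1,1) for c in(-1,1)])
    c,s=np.cos(yaw),np.sin(yaw); return p@np.array([[c,-s,0],[s,c,0],[0,0,1]]).T+[x,y,z]
def bluemask(d,xy,z,sz):
    u,v=proj(d,[[xy[0],xy[1],z]])[0].astype(int); o=(u-sz,v-sz)
    f=d['frame'][v-sz:v+sz,u-sz:u+sz]; S=8
    f=cv2.resize(f,None,fx=S,fy=S,interpolation=cv2.INTER_CUBIC).astype(int)
    m=((f[...,2]>1.35*f[...,0])&(f[...,2]>1.25*f[...,1])&(f[...,2]>45)).astype(np.uint8)
    n,l,st,_=cv2.connectedComponentsWithStats(m); k=1+np.argmax(st[1:,4]); return (l==k),o,S
def fit(d,xy,z,yaw0,sz=18):
    m,o,S=bluemask(d,xy,z,sz)
    def cost(p):
        q=(proj(d,boxpts(p[0]*.01+xy[0],p[1]*.01+xy[1],z,yaw0+p[2]))-o+.5)*S-.5
        r=np.zeros(m.shape,np.uint8); cv2.fillConvexPoly(r,cv2.convexHull(np.round(q*16).astype(np.int32)),1,shift=4)
        return 1-(r&m).sum()/(r|m).sum()
    b=None
    for y in(-.3,0,.3):
        r=minimize(cost,[0,0,y],method='Nelder-Mead',options=dict(initial_simplex=np.array([[0,0,y],[.5,0,y],[0,.5,y],[0,0,y+.2]])))
        if b is None or r.fun<b.fun:b=r
    return b.x[0]*.01+xy[0],b.x[1]*.01+xy[1],yaw0+b.x[2],b.fun
E
python3 - <<'E'
from fit import *
import pickle
for n in('top','side'):
    d=pickle.load(open(n+'0.pkl','rb'))
    for k,g in dict(A=(.585,-.109),B=(.482,-.22),C=(.522,-.333)).items(): print(n,k,np.round(fit(d,g,.076,.4),4))
    # stand top of C: grey centre ; hub
    T=cloud(d); g=(.522,-.333)
    m=(np.abs(T[:,2]-.016)<.006)&(np.hypot(T[:,0]-g[0],T[:,1]-g[1])<.05); P=T[m]
    print(n,'stand',P.min(0).round(4),P.max(0).round(4),len(P))
    m=(np.abs(T[:,2]-.087)<.005)&(np.hypot(T[:,0]-.56,T[:,1]-.16)<.06); P=T[m]
    print(n,'hub',P.min(0).round(4),P.max(0).round(4),((P.min(0)+P.max(0))/2).round(4),len(P))
    u,v=proj(d,[[.56,.162,.087]])[0].astype(int); print(u,v)
    save('hub_%s.png'%n,d['frame'][v-24:v+24,u-24:u+24],12)
E
```

```text
top A [ 0.5865 -0.1014  0.6019  0.1417]
top B [ 0.4847 -0.2193  0.5205  0.0929]
top C [ 0.5228 -0.3304  0.3039  0.0941]
top stand [ 0.4877 -0.3646  0.0101] [ 0.554  -0.299   0.0217] 178
top hub [0.5362 0.1449 0.0821] [0.586  0.1973 0.0918] [0.5611 0.1711 0.087 ] 124
217 201
side A [ 0.5864 -0.101   0.7699  0.1288]
side B [ 0.4848 -0.2182  0.6207  0.1598]
side C [ 0.5227 -0.3288  0.2328  0.1565]
side stand [ 0.4917 -0.3624  0.01  ] [ 0.5553 -0.2961  0.0215] 267
side hub [0.5401 0.1424 0.0821] [0.5871 0.1997 0.091 ] [0.5636 0.171  0.0865] 84
251 166
```

View pics/hub_top.png

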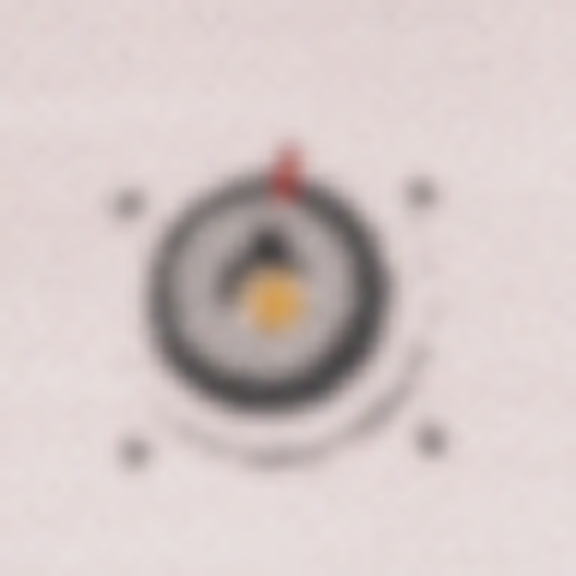

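View pics/hub_side.png

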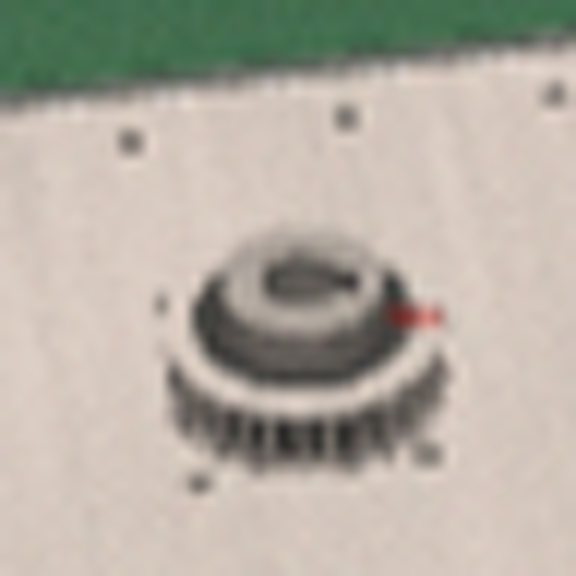

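```bash
cat > hub.py <<'E'
from h import *
import pickle
from scipy.ndimage import map_coordinates
from scipy.optimize import minimize
def samp(I,uv): return map_coordinates(I,[uv[:,1],uv[:,0]],order=1)
a=np.linspace(0,2*np.pi,120,endpoint=False)
def circ(x,y,z,r): return np.c_[x+r*np.cos(a),y+r*np.sin(a),0*a+z]
def hubfit(d):
    I=d['frame'].astype(float).mean(2); out={}
    for nm,r,sg in(('outer',.026,1),('bore',.013,-1)):
        def c(p,dr=.0025):
            return -sg*np.median(samp(I,proj(d,circ(p[0],p[1],.087,r-dr)))-samp(I,proj(d,circ(p[0],p[1],.087,r+dr)))) if 0 else -sg*np.mean(samp(I,proj(d,circ(p[0],p[1],.087,r-dr)))-samp(I,proj(d,circ(p[0],p[1],.087,r+dr))))
        g=[(c((x,y)),x,y) for x in np.arange(.545,.58,.001) for y in np.arange(.155,.187,.001)]
        b=min(g); q=minimize(c,b[1:],method='Nelder-Mead',options=dict(initial_simplex=[[b[1],b[2]],[b[1]+.001,b[2]],[b[1],b[2]+.001]])); out[nm]=(q.x.round(4),round(q.fun,1))
    f=d['frame'].astype(float); u,v=proj(d,[[.56,.17,.08]])[0].astype(int)
    w=np.clip(f[...,0]-np.maximum(f[...,1],f[...,2])-25,0,None); M=np.zeros_like(w); M[v-20:v+20,u-20:u+20]=1; w*=M
    vv,uu=np.mgrid[0:384,0:512]; ru,rv=(w*uu).sum()/w.sum(),(w*vv).sum()/w.sum()
    out['red']=planept(d,[[ru,rv]],.071)[0].round(4); return out
if __name__=='__main__':
    for n in('top','side'): print(n,hubfit(pickle.load(open(n+'0.pkl','rb'))))
E
python3 hub.py
python3 - <<'E'
from h import *
import pickle
for n in('top','side'):
    d=pickle.load(open(n+'0.pkl','rb')); f=d['frame'].copy(); f=cv2.resize(f,None,fx=8,fy=8,interpolation=cv2.INTER_CUBIC)
    a=np.linspace(0,6.28,200)
    for r,z,c in((.026,.087,(0,255,0)),(.013,.087,(255,255,0)),(.046,.071,(0,0,255))):
        q=(proj(d,np.c_[.562+r*np.cos(a),.171+r*np.sin(a),0*a+z])+.5)*8-.5
        cv2.polylines(f,[np.round(q).astype(int)],True,c,1)
    u,v=(proj(d,[[.562,.171,.087]])[0]*8).astype(int); save('o_%s.png'%n,f[v-180:v+180,u-180:u+180],1.6)
E
```

```text
top {'outer': (array([0.562 , 0.1706]), np.float64(-42.6)), 'bore': (array([0.5655, 0.1711]), np.float64(-26.0)), 'red': array([0.58  , 0.1676, 0.071 ])}
side {'outer': (array([0.5632, 0.1714]), np.float64(-20.4)), 'bore': (array([0.5633, 0.173 ]), np.float64(-40.5)), 'red': array([0.5995, 0.1685, 0.071 ])}
```

View pics/o_top.png

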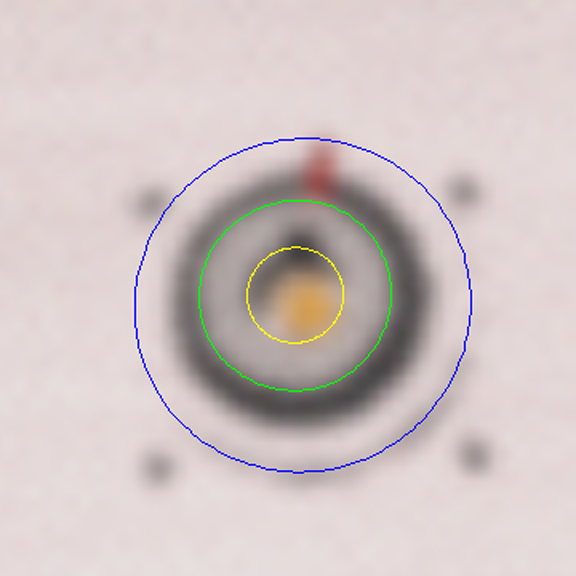

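View pics/o_side.png

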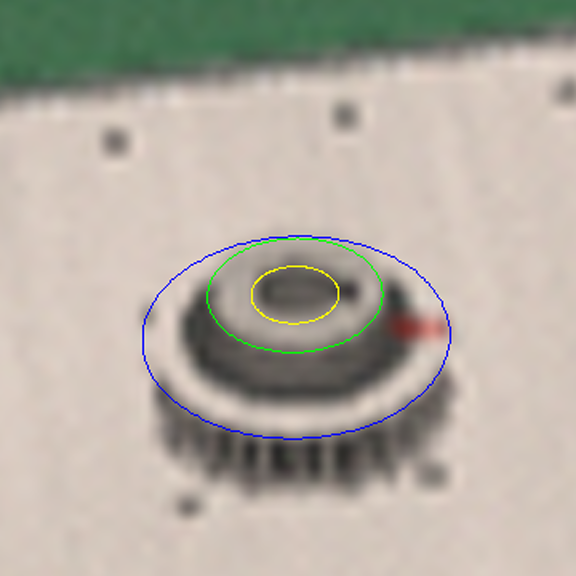

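C (top px 358,209; side px 259,285; world 0.522,-0.330) is the middle one. The flange widths seen across x are A 43, C 38 and B 31 mm, which orders them as 46, 40 and 34, so A (292,195) is the large and B (328,220) the small. The enlarged crop agrees: blue handles in grey stands, with a wide, medium and narrow flange. The green and turquoise ones have no stand. The hub is at about (0.5625, 0.171).

>>> {"op": "jog_arm", "data": {"commands": "0.15 -0.19 0 0 0 0.2; 0.3 -0.38 0 0 0 0.4; 0.3 -0.38 0 0 0 0.64; 0.3 -0.38 0 0 0 0.64; 0.3 -0.38 0 0 0 0.64; 0.3 -0.38 0 0 0 0.64; 0.3 -0.38 0 0 0 0.64; 0.3 -0.38 0 0 0 0.64; 0.277 -0.959 0 0 0 0.64; 0.277 -0.959 0 0 0 0.64; 0.277 -0.959 0 0 0 0.64; 0.277 -0.959 0 0 0 0.64; 0.277 -0.959 0 0 0 0.64; 0.277 -0.959 0 0 0 0.64; 0.277 -0.959 0 0 0 0.64; 0.277 -0.959 0 0 0 0.64; 0.277 -0.959 0 0 0 0.64; 0.277 -0.959 0 0 0 0.64; 0.277 -0.959 0 0 0 0.64; 0.277 -0.959 -0.03 0 0 0.64", "gripper": 60, "grip_force": 80}}

```text
time: 3.3
eef_pos: [0.5246, -0.3301, 0.2043]
tcp_rot: [-0.134, 0.991, -0.002, 0.002]
contact_force: [0.1, -0.1, 0.5]
opening: 0.595
```

Run:
```python
from h import *
s=get_state(); print(s['qpos'].round(3),s['eef_pos'].round(4))
ims=[]
for n in('top','side'):
    d=cam(n); u,v=proj(d,[[.523,-.33,.12]])[0].astype(int); f=cv2.resize(d['frame'][v-40:v+40,u-40:u+40],None,fx=5,fy=5,interpolation=cv2.INTER_CUBIC)
    q=(proj(d,[[*s['eef_pos'][:2],z] for z in(.095,.204)])-[u-40,v-40]+.5)*5
    for p in q: cv2.circle(f,tuple(p.astype(int)),3,(255,0,255),-1)
    ims.append(f)
save('a1.png',np.hstack(ims),.98)
```

```text
[-7.250e-01  1.860e-01  1.747e+00  1.000e-03  1.202e+00 -2.565e+00] [ 0.5246 -0.3301  0.2043]
```

View pics/a1.png

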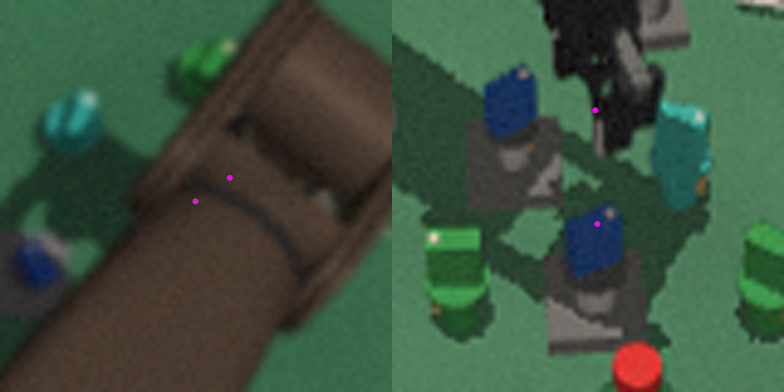

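The side view shows the fingers above gauge C, with the TCP axis marked at the middle of its handle top. I'm going down and gripping.

>>> {"op": "jog_arm", "data": {"commands": "-0.002 0 -0.05 0 0 0; -0.002 0 -0.1 0 0 0; -0.002 0 -0.12 0 0 0; -0.002 0 -0.14 0 0 0; -0.002 0 -0.14 0 0 0; -0.002 0 -0.14 0 0 0; -0.002 0 -0.14 0 0 0"}}

```text
time: 4.28
eef_pos: [0.5218, -0.3312, 0.0632]
tcp_rot: [-0.133, 0.991, -0.001, 0.001]
contact_force: [-0.5, -0.3, -0.1]
opening: 0.602
```

>>> {"op": "jog_arm", "data": {"commands": "0 0 0 0 0 0; 0 0 0 0 0 0; 0 0 0 0 0 0; 0 0 0 0 0 0; 0 0 0 0 0 0; 0 0 0 0 0 0; 0 0 0 0 0 0", "gripper": 0, "grip_force": 80}}

```text
time: 5.15
eef_pos: [0.5211, -0.3306, 0.0619]
tcp_rot: [-0.133, 0.991, -0.0, 0.0]
contact_force: [-0.9, -0.0, 5.3]
opening: 0.175
```

>>> {"op": "jog_arm", "data": {"commands": "0 0 0.03 0 0 0; 0 0 0.06 0 0 0; 0 0 0.12 0 0 0; 0 0 0.14 0 0 0; 0 0 0.14 0 0 0; 0 0 0.14 0 0 0"}}

```text
time: 5.9
eef_pos: [0.5194, -0.3292, 0.1976]
tcp_rot: [-0.133, 0.991, 0.002, -0.002]
contact_force: [0.6, -0.5, -3.6]
opening: 0.175
```

Run:
```python
from fit import *
s=get_state(); print(s['eef_pos'].round(4),s['tcp_rot'].round(4),s['contact_force'].round(2),s['opening'])
d=cam('side'); u,v=proj(d,[[.523,-.33,.19]])[0].astype(int); save('a2.png',d['frame'][v-35:v+55,u-45:u+45],6)
```

```text
[ 0.5194 -0.3292  0.1976] [-0.1332  0.9911  0.0022 -0.0019] [ 0.58 -0.53 -3.59] 0.1745074333432958
```

View pics/a2.png

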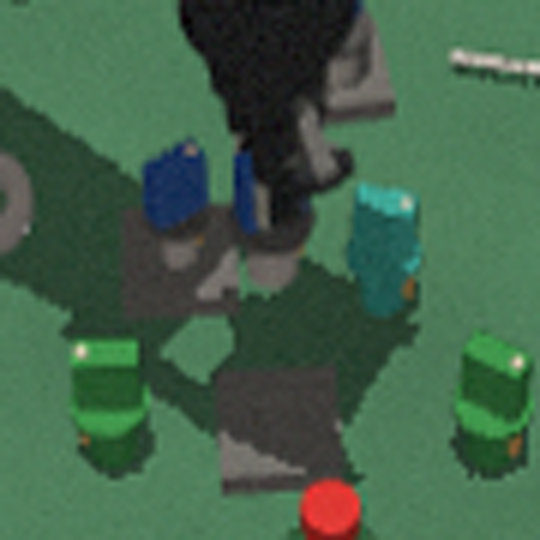

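>>> {"op": "jog_arm", "data": {"commands": "0.02 0.06 0 0 0 -0.15; 0.04 0.12 0 0 0 -0.3; 0.042 0.18 0 0 0 -0.387; 0.042 0.24 0 0 0 -0.387; 0.042 0.3 0 0 0 -0.387; 0.042 0.36 0 0 0 -0.387; 0.042 0.42 0 0 0 -0.387; 0.042 0.47 0 0 0 -0.387; 0.042 0.5 0 0 0 -0.387; 0.042 0.501 0 0 0 -0.387; 0.042 0.501 0 0 0 -0.387; 0.042 0.501 -0.03 0 0 -0.387; 0.042 0.501 -0.03 0 0 -0.387; 0.042 0.501 -0.03 0 0 -0.387"}}

```text
time: 7.7
eef_pos: [0.5631, 0.1698, 0.1716]
tcp_rot: [0.061, 0.998, -0.0, 0.0]
contact_force: [0.3, 0.6, -3.3]
opening: 0.178
```

Run:
```python
from h import *
import pickle
s=get_state(); print(s['eef_pos'].round(4),s['tcp_rot'].round(4),s['contact_force'].round(2),s['qpos'].round(2))
ims=[]
for n in('side','top'):
    d=cam(n); pickle.dump(d,open(n+'1.pkl','wb')); u,v=proj(d,[[.5625,.171,.12]])[0].astype(int); ims.append(cv2.resize(d['frame'][v-28:v+28,u-28:u+28],None,fx=7,fy=7,interpolation=cv2.INTER_CUBIC))
save('a3.png',np.hstack(ims))
```

```text
[0.5631 0.1698 0.1716] [ 6.050e-02  9.982e-01 -1.000e-04  0.000e+00] [ 0.27  0.62 -3.27] [ 0.12  0.15  1.85 -0.    1.14 -1.33]
```

View pics/a3.png

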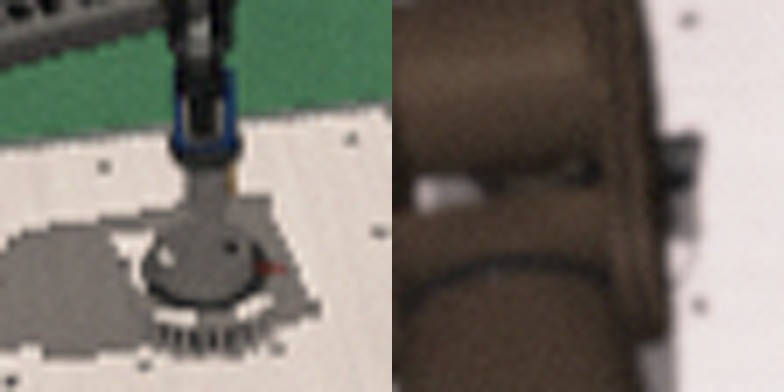

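```bash
cat > ov.py <<'E'
from fit import *
import pickle,sys
def overlay(d,x,y,yaw,tip,hub,fn,S=14,w=22,hz=.14,hyaw=None):
    f=cv2.resize(d['frame'],None,fx=S,fy=S,interpolation=cv2.INTER_CUBIC) 
    a=np.linspace(0,2*np.pi,100); P=lambda X:np.round((proj(d,X)+.5)*S-.5).astype(int)
    for r,z in((.009,0),(.012,.003),(.012,.04),(.020,.04),(.020,.047)):
        cv2.polylines(f,[P(np.c_[x+r*np.cos(a),y+r*np.sin(a),0*a+tip+z])],True,(0,255,0),1)
    b=P(boxpts(x,y,tip+.068,yaw)); cv2.polylines(f,[cv2.convexHull(b.astype(np.int32))],True,(255,255,0),1)
    c,s=np.cos(yaw),np.sin(yaw)
    k=P([[x+.0155*c-e*.003*s,y+.0155*s+e*.003*c,tip+z] for e,z in((-1,.012),(1,.012),(1,.04),(-1,.04))]); cv2.polylines(f,[k],True,(255,0,255),1)
    for r in(.026,.013): cv2.polylines(f,[P(np.c_[hub[0]+r*np.cos(a),hub[1]+r*np.sin(a),0*a+.087])],True,(0,255,255),1)
    u,v=P([[hub[0],hub[1],hz]])[0]; g=f[v-w*S:v+w*S,u-w*S:u+w*S]; save(fn,g,600/g.shape[0])
E
python3 - <<'E'
from ov import *
d=pickle.load(open('side1.pkl','rb'))
overlay(d,.5649,.1696,-.12,.1157,(.5628,.1715),'b1.png')
E
```

```text
(no output)
```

View pics/b1.png

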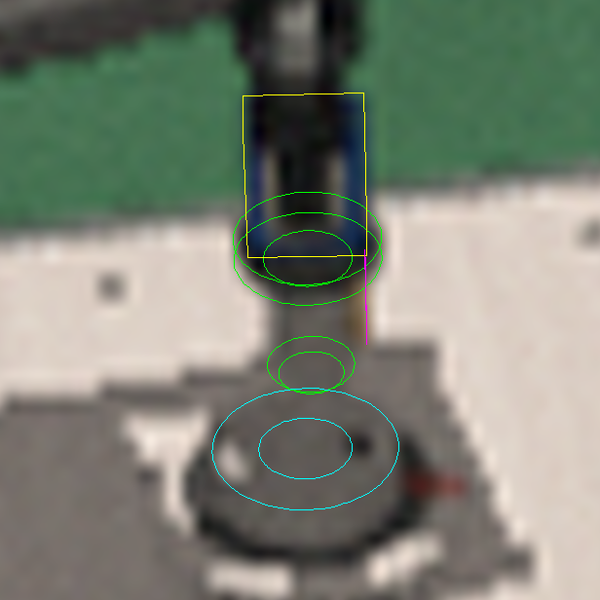

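Run:
```python
from h import *
import pickle
for n,c in(('top',(.562,.1708)),('side',(.5632,.172))):
    d=pickle.load(open(n+'0.pkl','rb')); f=d['frame'].astype(float)
    vv,uu=np.mgrid[0:384,0:512]; W=planept(d,np.c_[uu.ravel(),vv.ravel()],.071).reshape(384,512,3)
    R=np.hypot(W[...,0]-c[0],W[...,1]-c[1]); m=(R>.034)&(R<.05)
    w=np.clip(f[...,0]-(f[...,1]+f[...,2])/2-20,0,None)*m
    p=[(w*W[...,i]).sum()/w.sum() for i in(0,1)]; print(n,np.round(p,4),np.arctan2(p[1]-c[1],p[0]-c[0]).round(3))
    Z=planept(d,np.c_[uu.ravel(),vv.ravel()],.087).reshape(384,512,3); I=f.mean(2)
    R=np.hypot(Z[...,0]-c[0],Z[...,1]-c[1]);m=(R>.0135)&(R<.019); w=np.clip(140-I,0,None)*m*(np.abs(Z[...,1]-c[1])<.012)*(Z[...,0]>c[0])
    p=[(w*Z[...,i]).sum()/w.sum() for i in(0,1)]; print('  notch',np.round(p,4),np.arctan2(p[1]-c[1],p[0]-c[0]).round(3))
```

```text
top [0.601  0.1653] -0.14
  notch [0.5769 0.1685] -0.154
side [0.599  0.1683] -0.103
  notch [0.5786 0.1708] -0.08
```

>>> {"op": "jog_arm", "data": {"commands": "-0.0023 0.0008 0 0 0 0; -0.0023 0.0008 -0.01 0 0 0; -0.0023 0.0008 -0.018 0 0 0; -0.0023 0.0008 -0.023 0 0 0; -0.0023 0.0008 -0.026 0 0 0; -0.0023 0.0008 -0.029 0 0 0; -0.0023 0.0008 -0.032 0 0 0; -0.0023 0.0008 -0.032 0 0 0"}}

```text
time: 8.8
eef_pos: [0.5604, 0.1714, 0.1391]
tcp_rot: [0.06, 0.998, -0.0, -0.0]
contact_force: [-0.9, -0.0, -3.4]
opening: 0.174
```

Run:
```python
from ov import *
s=get_state(); print(s['eef_pos'].round(4),s['tcp_rot'].round(4),s['contact_force'].round(2),s['wrist_torque'].round(2))
d=cam('side'); x,y,z=s['eef_pos']
save('b2.png',d['frame'][130:200,215:285],8)
```

```text
[0.5604 0.1714 0.1391] [ 5.990e-02  9.982e-01 -1.000e-04 -2.000e-04] [-0.94 -0.   -3.35] [-0.07 -0.    0.  ]
```

View pics/b2.png

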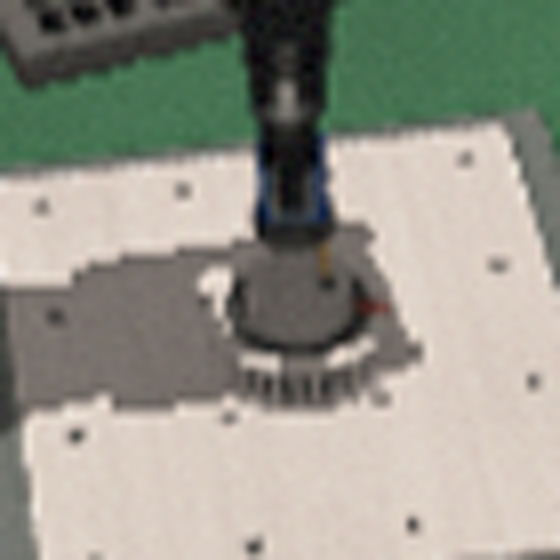

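>>> {"op": "jog_arm", "data": {"commands": "0 -0.0004 -0.003 0 0 0; 0 -0.0004 -0.006 0 0 0; 0 -0.0004 -0.008 0 0 0; 0 -0.0004 -0.01 0 0 0; 0 -0.0004 -0.012 0 0 0; 0 -0.0004 -0.012 0 0 0"}}

```text
time: 9.6
eef_pos: [0.5604, 0.171, 0.1271]
tcp_rot: [0.06, 0.998, -0.0, -0.0]
contact_force: [0.3, -0.4, -2.7]
opening: 0.175
```

No contact force, so the key should already be 4 mm into the keyway. I'm continuing down.

>>> {"op": "jog_arm", "data": {"commands": "0 0 -0.003 0 0 0; 0 0 -0.006 0 0 0; 0 0 -0.009 0 0 0; 0 0 -0.012 0 0 0; 0 0 -0.014 0 0 0; 0 0 -0.016 0 0 0; 0 0 -0.016 0 0 0"}}

```text
time: 10.48
eef_pos: [0.5607, 0.171, 0.1122]
tcp_rot: [0.06, 0.998, -0.0, -0.0]
contact_force: [-2.2, 0.2, 3.0]
opening: 0.175
```

>>> {"op": "jog_arm", "data": {"commands": "0 0 -0.002 0 0 0; 0 0 -0.004 0 0 0; 0 0 -0.006 0 0 0; 0 0 -0.008 0 0 0; 0 0 -0.009 0 0 0; 0 0 -0.009 0 0 0", "grip_force": 110}}

```text
time: 11.22
eef_pos: [0.5608, 0.1711, 0.1032]
tcp_rot: [0.06, 0.998, 0.0, 0.0]
contact_force: [-3.3, -0.2, 6.6]
opening: 0.171
```

>>> {"op": "jog_arm", "data": {"commands": "0 0 -0.0005 0 0 0; 0 0 -0.001 0 0 0; 0 0 -0.001 0 0 0"}}

```text
time: 11.6
eef_pos: [0.5609, 0.1711, 0.103]
tcp_rot: [0.06, 0.998, -0.0, 0.0]
contact_force: [-4.3, 0.4, 10.5]
opening: 0.175
```

>>> {"op": "jog_arm", "data": {"commands": "0 0 -0.0005 0 0 0; 0 0 -0.001 0 0 0; 0 0 -0.001 0 0 0"}}

```text
time: 11.98
eef_pos: [0.561, 0.1711, 0.103]
tcp_rot: [0.06, 0.998, -0.0, 0.0]
contact_force: [-7.5, -0.7, 15.1]
opening: 0.175
```

>>> {"op": "jog_arm", "data": {"commands": "-0.001 0 -0.0005 0 0 0; -0.0015 0 -0.001 0 0 0; -0.0015 0 -0.0015 0 0 0; -0.0015 0 -0.0015 0 0 0; -0.0015 0 -0.0015 0 0 0"}}

```text
time: 12.6
eef_pos: [0.561, 0.1712, 0.103]
tcp_rot: [0.06, 0.998, 0.0, 0.002]
contact_force: [-5.2, -1.2, 17.2]
opening: 0.171
```

Run:
```python
from ov import *
s=get_state(); print(s['eef_pos'].round(4),s['tcp_rot'].round(4),s['contact_force'].round(2),s['wrist_torque'].round(2),s['opening'])
d=cam('side'); 
overlay(d,.5625,.171,-.12,.047,(.5628,.1715),'b3.png',hz=.1)
save('b4.png',d['frame'][130:200,215:285],8)
print(get_state()['contact_force'])
```

```text
[0.561  0.1712 0.103 ] [5.970e-02 9.982e-01 1.000e-04 1.900e-03] [-5.22 -1.19 17.21] [-0.3   1.35 -0.01] 0.17094060625140006
[-5.3456124  -1.33237992 16.89336055]
```

View pics/b3.png

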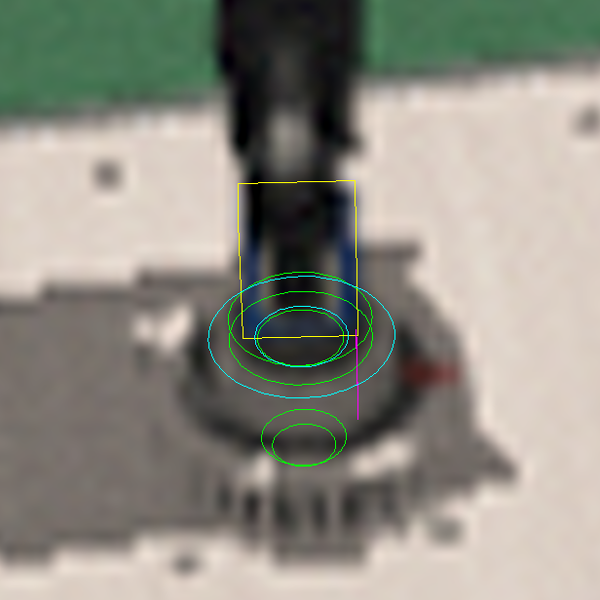

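View pics/b4.png

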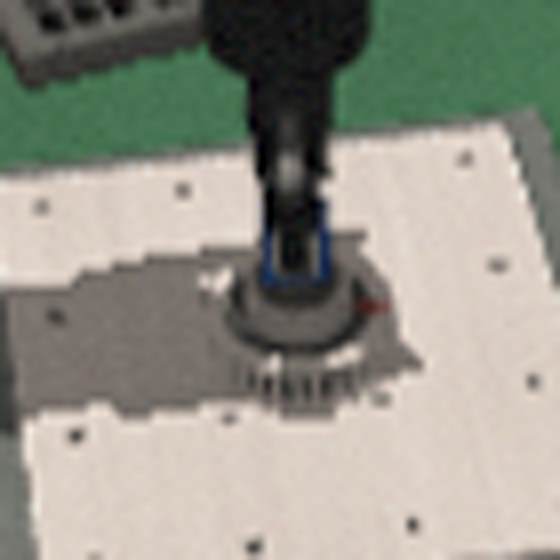

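Run:
```python
from h import *
ctrl.sign_off(); s=get_state(); print(s['eef_pos'].round(4),s['contact_force'].round(1),s['opening'])
```

```text
the job is handed in; nothing more can be done
the job is handed in; nothing more can be done
```

I took the 24 mm gauge out of its stand, lined its key up with the keyway (about -0.12 rad), and lowered it into the hub. I then pushed it down against the plunger and handed the job in while still gripping at 110 N and pushing. The robot gives no verdict, so whether it passed is not confirmed.

- **Fit:** nothing resisted as the nose and key went in. The plunger started pushing back at the expected height (TCP z 0.113 m). There was then a hard stop at 0.103 m, which is where I calculated the flange would meet the hub.
- **Push at hand-in:** about 20 N downward, roughly twice the plunger's 10 N, plus about 5 N sideways. The tool was tilted less than 0.005 rad.
- **Camera check:** the last side view shows the flange sitting on the hub. The arm blocked the top camera, so this is from one camera only.
- **Hub position and angle:** the two cameras disagreed by 1–2 mm on the hub's position and about 0.04 rad on the keyway angle (up to 0.07 rad for the notch itself). The gauge still went in at the first try.
- **Not checked:** I had no direct reading of the plunger, and I did not re-measure the other gauges and loose items at the end. I moved well clear of them.

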